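Set out the graded bangles

ROBOT

A 6-joint arm with a two-finger parallel gripper is mounted at the origin on the work surface. World frame = base frame: x ahead of the robot, y to its left, z up, the work surface at z = 0. Lengths are in m, angles in rad, forces in N, time in s.
With the tool pointing down it reaches from about 0.275 to 0.875 m from the base axis. Payload 12.5 kg.
Tool frame: the origin (TCP) lies on the centre line of the jaws, within the pads' length; the fingertips stand r.finger_overhang ahead of it and the grasp point (between the pads) lies 3 mm ahead of it (r.finger_overhang is the distance from the TCP to the fingertips, in m); z points along the fingers, y is the direction in which the jaws open and shut (so a half turn about z gives the same grasp; the last joint's range is limited). The gripper opens to 85 mm and grips with 20 to 120 N. Pads are 22 mm wide; open, the fingers measure 114 mm over their backs; the gripper's body (76 mm by 85 mm) begins 54 mm behind the grasp point. The pads swing forward as they close: fully open they stand 13 mm farther back than shut.
Start: joints at [-1.333, 0.351, 1.652, -0, 1.139, -0.085], TCP at [0.174, -0.522, 0.253] pointing down, gripper open.
Joint ranges: [-2.75, 2.75], [-0.79, 2.1], [0.01, 2.65], [-1.57, 4.71], [0.07, 3.14], [-2.87, 2.87]. Speed limits (rad/s): [2.22, 2.22, 2.79, 3.14, 3.14, 3.14].

INTERFACE

Orientations are given as a unit quaternion [x, y, z, w].
In Python, from cell import r, optics gives the robot as it stands. The module is installed in compiled form; this text tells all that it offers. Calls block until the motion is done:
- r.move_to(position, orientation): joint-space move of the TCP to a pose.
- r.move_linear(position, rot=None, vel=0.15): straight line of the TCP; rot=None keeps the orientation; vel is the mean speed in m/s.
- r.set_joints(angles): joint-space move.
- r.set_gripper(opening, squeeze=None): opening from 0.0 (shut) to 1.0 (fully open); squeeze is the grip in N (None keeps the last); returns when the fingers have stopped.
- r.sleep(seconds).
- r.inverse_kinematics(position, orientation): joint angles nearest the present ones, or None.
- optics.get_image(name): name is "scene" or "top" or "wrist"; returns a dict with "pixels" (400x640x3 uint8, red, green, blue), "depth" (400x640 float32, m along the optical axis (not along the pixel's ray), 0 where there is no reading), "fx", "fy", "cx", "cy" (pixels), "D" ([k1, k2, p1, p2, k3] as OpenCV has them; the pictures are not rectified), "camera_from_world" (4x4, takes a point from world to camera coordinates); the wrist camera has in their place "mount" (4x4, takes a point from camera to tool coordinates, whose origin is the TCP and whose axes are the flange's). Camera axes: x right, y down, z forward; pixel columns grow to the right and rows downward; lengths in m; the calibration is good to about 2 mm. A picture is of the moment at which its call begins: read the wrist's pose just before it.
A pose or a line that the arm cannot do raises r.PlanningError and nothing moves.
- r.hand_in(): hands the job in, once; it reports no verdict.
Readings, each from a call of its own:
- r.current_t(): time.
- r.current_q(): joint angles.
- r.current_qvel(): joint speeds.
- r.current_effort(): joint torques, N m.
- r.current_tool_pos(): TCP position.
- r.current_ee_rot(): TCP orientation.
- r.current_contact_force(): force on the tool from outside, world axes, zero at the start.
- r.current_torque(): the same for the moment, N m.
- r.current_opening(): opening from 0.0 (shut) to 1.0 (fully open).
Only numpy, scipy, OpenCV 4.12 (cv2) and the standard library are available. Lean on these libraries where they do the work, as an engineer would, in place of code of your own. Each camera call takes 0.05 s, during which the arm holds its last target. There are 200 camera calls.

TASK

Take the stack apart and set the window display: lay the largest amber bangle flat in the middle of the lowest, widest teak riser, the medium one on the middle riser and the smallest on the tallest, narrowest riser. Then put the maroon box they were standing on flat into the empty bay of the steel rack, square between its two open clips like the boxes beside it. Leave the ceramic incense holder where it stands.

Things in the scene. Friction and masses are not known exactly. Their poses are not given: they have to be found in the camera images.
- bangle_large: Largest amber celluloid bangle, a plain ring: outer diameter 68 mm, inner diameter 50 mm, 16 mm high, 40 g. Lies flat, lowest of the three bangles, directly on the maroon box. Origin: centre of its underside; z is the ring's axis (up).
- bangle_medium: Medium amber bangle: outer diameter 60 mm, inner 42 mm, 16 mm high, 34 g. Lies flat on the large one, concentric within about 2 mm. Origin: centre of its underside; z up along the ring's axis.
- bangle_small: Smallest amber bangle: outer diameter 52 mm, inner 34 mm, 16 mm high, 28 g. Lies flat on the medium one, on top of the stack. Origin: centre of its underside; z up along the ring's axis.
- bangle_box: Closed maroon bangle box under the bangles, with a thin gold line round it: 64 mm along its x, 88 mm along its y, 34 mm high, 140 g; the lid does not open. It stands flat on the counter and carries the stack. Origin: centre of its underside; z up.
- riser_low: Lowest and widest of three round turned teak display risers: flat top of diameter 96 mm, 20 mm high, fixed to the counter. Place of the large bangle. Origin: centre of its underside; its top centre is 20 mm above.
- riser_middle: Middle teak riser: flat top of diameter 84 mm, 40 mm high, fixed. Place of the medium bangle. Origin: centre of its underside; its top centre is 40 mm above.
- riser_tall: Tallest and narrowest teak riser: flat top of diameter 72 mm, 60 mm high, fixed. Place of the small bangle. Origin: centre of its underside; its top centre is 60 mm above.
- rack: Fixed steel rack, plate 4 thick, 110 (x) by 366 (y) mm, three bays 122 apart along y. The bay at the +y end is empty, the others hold boxes (tops at 38, clips 41). Origin: plate's underside at the empty bay's centre; a box rests 4 above it, its 88 length along rack y. The bay's two clips, at its y ends, 106 apart inside, 24 wide, stand 36 above the counter; its x sides are open.
- incense_holder: Squat white ceramic incense holder, 62 mm in diameter, 40 mm high, loose, 220 g, between the rack and the risers. Not to be moved. Origin: centre of its underside.

How it is judged:
At the end, for the whole second after the job is handed in: Large bangle on low riser, medium on middle, small on tall: each flat on the top, within 12 mm of its centre. Box flat on the plate of the rack's empty bay, within 15 mm of its centre, lengthwise within 0.2 rad. All at rest; incense holder moved under 20 mm (horizontal distance between bangle_large and riser_low below 0.012 m and z of bangle_large in the frame of riser_low between 0.017 and 0.024 m and angle between each of bangle_large, bangle_medium, bangle_small's own z axis and vertical below 0.1 rad and linear speed of each of bangle_large, bangle_medium, bangle_small, bangle_box below 0.02 m/s and horizontal distance between bangle_medium and riser_middle below 0.012 m and z of bangle_medium in the frame of riser_middle between 0.037 and 0.044 m and horizontal distance between bangle_small and riser_tall below 0.012 m and z of bangle_small in the frame of riser_tall between 0.057 and 0.064 m and horizontal distance between bangle_box and rack below 0.015 m and z of bangle_box in the frame of rack between 0.001 and 0.008 m and angle between the y axis of bangle_box and the y axis of rack, either way round below 0.2 rad and angle between bangle_box's own z axis and vertical below 0.08 rad and distance of incense_holder from where it was at the start of the episode below 0.02 m); the robot touches nothing.
It fails at once if the ceramic incense holder is pushed or tipped (distance of incense_holder from where it was at the start of the episode above 0.02 m or angle between incense_holder's own z axis and vertical above 0.35 rad).
It also fails if it takes over 106 s, if anything falls off the work surface, if the arm or the gripper's body presses on something with over 40 N, if the wrist force passes 120 N, or if a joint passes its speed limit or range.

## Working session

There is one attempt and no reset: what is moved stays moved. The work goes in short steps, each a Python script; the robot and the scene stay as the last script left them, time stands still between calls to the robot, and variables do not carry over. Pictures are saved under pics/ and viewed, about 12 in all and at most 16, crops included, and the job is handed in when it is done.

```bash
mkdir -p pics; ls
python3 - <<'E'
from cell import r,optics
import cv2,numpy as np
print(r.current_t(),r.finger_overhang,r.current_ee_rot(),r.current_opening())
for n in("scene","top"):
    d=optics.get_image(n); cv2.imwrite(f"pics/{n}0.png",d["pixels"][:,:,::-1]); np.savez(f"pics/{n}0.npz",**d)
    T=np.linalg.inv(d["camera_from_world"]);print(n,d["fx"],d["cx"],d["cy"],d["D"],T.round(3).tolist(),(d["depth"]>0).mean())
E
```

```text
pics
0.0 0.022 [ 9.87001484e-01  1.60710047e-01 -5.76185563e-05 -5.89485420e-04] 0.9990980710829735
scene 442.019496448489 321.4220669933221 197.1301743511133 [0.02684674 0.         0.         0.         0.        ] [[0.784, 0.337, -0.521, 1.111], [0.621, -0.433, 0.654, -0.656], [-0.005, -0.836, -0.549, 0.644], [0.0, 0.0, 0.0, 1.0]] 0.99594140625
top 398.69839020254676 322.24898143052826 197.94521126086514 [-0.09373903  0.          0.          0.          0.        ] [[-0.01, -0.997, 0.076, 0.508], [-1.0, 0.01, -0.0, 0.013], [-0.001, -0.076, -0.997, 0.992], [0.0, 0.0, 0.0, 1.0]] 0.9961015625
```

View pics/scene0.png

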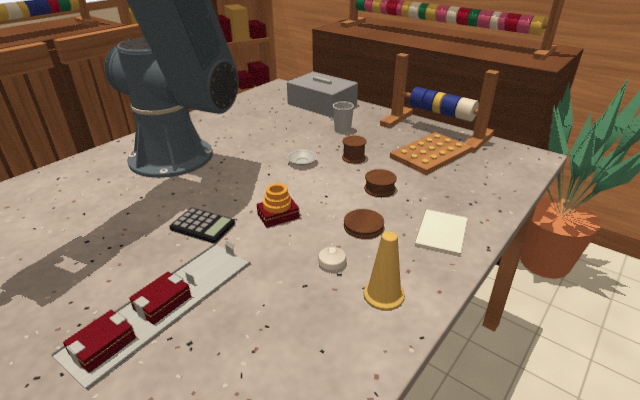

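View pics/top0.png

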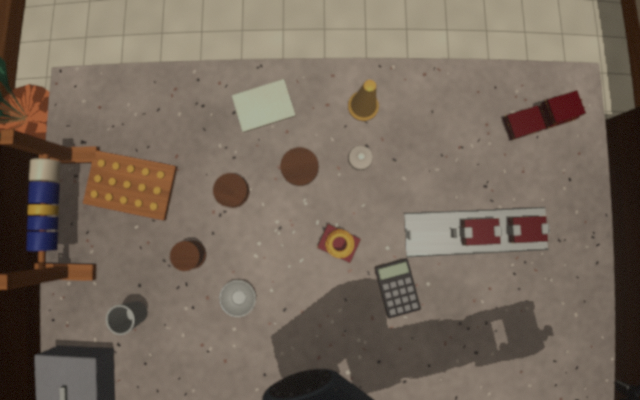

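The top view shows the stack at about (340,242), the low, middle and tall risers at (300,166), (231,190) and (186,255), the incense holder at (360,157), and the empty bay at about (430,234). The scene view agrees. Next I'll turn these pixels into positions.

```bash
cat > h.py <<'E'
import numpy as np,cv2
from scipy.spatial.transform import Rotation as R
def rays(d,uv,T):
    K=np.array([[d["fx"],0,d["cx"]],[0,d["fy"],d["cy"]],[0,0,1.]])
    n=cv2.undistortPoints(np.asarray(uv,float).reshape(-1,1,2),K,np.asarray(d["D"],float))[:,0]
    return np.c_[n,np.ones(len(n))]@T[:3,:3].T, T[:3,3]
def plane(d,uv,T,z):
    v,o=rays(d,uv,T); return o+v*((z-o[2])/v[:,2])[:,None]
def cloud(d,T):
    g=np.stack(np.meshgrid(np.arange(640),np.arange(400)),-1).reshape(-1,2)
    v,o=rays(d,g,T); dep=np.asarray(d["depth"]).reshape(-1,1)
    return (o+v*dep).reshape(400,640,3)
def blob(mask,uv):
    "component of mask nearest to uv -> contour"
    n,l,s,c=cv2.connectedComponentsWithStats(mask.astype(np.uint8))
    k=1+np.argmin(np.hypot(*(c[1:]-uv).T)+1e3*(s[1:,4]<20)); m=(l==k).astype(np.uint8)
    return max(cv2.findContours(m,cv2.RETR_EXTERNAL,cv2.CHAIN_APPROX_NONE)[0],key=len)[:,0],s[k,4]
E
python3 - <<'E'
from h import *
d=dict(np.load("pics/top0.npz")); T=np.linalg.inv(d["camera_from_world"])
P=cloud(d,T); Z=P[...,2]; rgb=d["pixels"].astype(int)
for u,v in[(340,242),(331,243),(300,166),(231,190),(186,255),(360,157),(430,234),(480,232),(300,250),(326,240)]: print((u,v),P[v,u].round(3),rgb[v,u])
for n,uv,h,rad in[("low",(300,166),.02,.048),("mid",(231,190),.04,.042),("tall",(186,255),.06,.036),("inc",(360,157),.04,.031)]:
    m=(abs(Z-h)<.009); m&=(np.hypot(*np.moveaxis(P[...,:2]-P[uv[1],uv[0],:2],-1,0))<.07)
    if n!="inc": m&=(rgb[...,0]>rgb[...,2]*1.5)
    c,a=blob(m,uv); w=plane(d,c,T,h); (x,y),q=cv2.minEnclosingCircle(w[:,:2].astype(np.float32))
    e=cv2.fitEllipse(w[:,:2].astype(np.float32)); print(n,a,round(x,4),round(y,4),round(q,4),np.round(e[0],4),np.round(e[1],4),"exp r",rad)
h=cv2.cvtColor(d["pixels"],cv2.COLOR_RGB2HSV)
m=(h[...,1]>100)&(h[...,2]>90)&(h[...,0]>10)&(h[...,0]<30)
c,a=blob(m,(340,242));w=plane(d,c,T,.05+.0);print("amber",a,cv2.minEnclosingCircle(w[:,:2].astype(np.float32)))
m=(h[...,1]>110)&((h[...,0]<30)|(h[...,0]>165));c,a=blob(m,(340,242));w=plane(d,c,T,.034);b=cv2.minAreaRect(w[:,:2].astype(np.float32)*1000);print("box",a,b)
E
```

```text
(340, 242) [ 0.475 -0.029  0.034] [115  57  56]
(331, 243) [ 0.474 -0.006  0.084] [158 125  62]
(300, 166) [0.661 0.066 0.02 ] [86 59 41]
(231, 190) [0.601 0.232 0.041] [87 59 42]
(186, 255) [0.447 0.333 0.062] [89 57 39]
(360, 157) [ 0.679 -0.08   0.04 ] [167 169 155]
(430, 234) [ 0.49  -0.254  0.006] [170 169 158]
(480, 232) [ 0.494 -0.368  0.04 ] [98 47 47]
(300, 250) [0.455 0.069 0.004] [141 128 114]
(326, 240) [0.48  0.005 0.049] [126  83  48]
low 1107 0.6614 0.0692 0.047 [0.6616 0.0691] [0.0904 0.0915] exp r 0.048
mid 886 0.6029 0.2357 0.0412 [0.6029 0.2358] [0.079  0.0803] exp r 0.042
tall 698 0.4452 0.3382 0.0358 [0.4457 0.3382] [0.0681 0.0697] exp r 0.036
inc 150 0.6773 -0.0821 0.0223 [ 0.6795 -0.0826] [0.0312 0.0368] exp r 0.031
amber 558 ((0.4726947247982025, -0.026482056826353073), 0.03576007857918739)
box 923 ((472.9678955078125, -25.171234130859375), (83.85575866699219, 68.56080627441406), 64.95128631591797)
```

```bash
cat >> h.py <<'E'
def down(psi): return (R.from_euler('z',psi)*R.from_euler('x',np.pi)).as_quat()
def wrist(r,optics):
    p,q=r.current_tool_pos(),r.current_ee_rot(); d=optics.get_image("wrist")
    M=np.eye(4);M[:3,:3]=R.from_quat(q).as_matrix();M[:3,3]=p
    return d,M@d["mount"]
E
python3 - <<'E'
from cell import r,optics
from h import *
d=optics.get_image("wrist");print(np.round(d["mount"],3).tolist(),d["fx"])
im=[]
for i,(p,psi) in enumerate([((.474,-.026,.27),0),((.49,-.25,.27),0)]):
    try:
        r.move_to(p,down(psi))
    except r.PlanningError as e: print(e)
    d,T=wrist(r,optics); np.savez(f"pics/w{i}.npz",T=T,**d); im.append(d["pixels"][:,:,::-1]); print(r.current_t(),r.current_q(),T[:3,3])
cv2.imwrite("pics/w01.png",cv2.resize(np.vstack(im),(480,600)))
E
```

```text
[[-0.0, -0.952, -0.307, 0.079], [1.0, -0.001, 0.0, 0.001], [-0.0, -0.307, 0.952, -0.121], [0.0, 0.0, 0.0, 1.0]] 307.6867082284164
2.2833 [-1.54074707e-01  1.94387530e-01  1.81813801e+00 -1.15829941e-04
  1.12908634e+00  1.41749088e+00] [ 0.55300536 -0.02714777  0.39113227]
3.2333 [-5.54427964e-01  3.33276502e-01  1.63307333e+00  3.14535881e-04
  1.17553418e+00  1.01524877e+00] [ 0.56897911 -0.24975653  0.39105197]
```

View pics/w01.png

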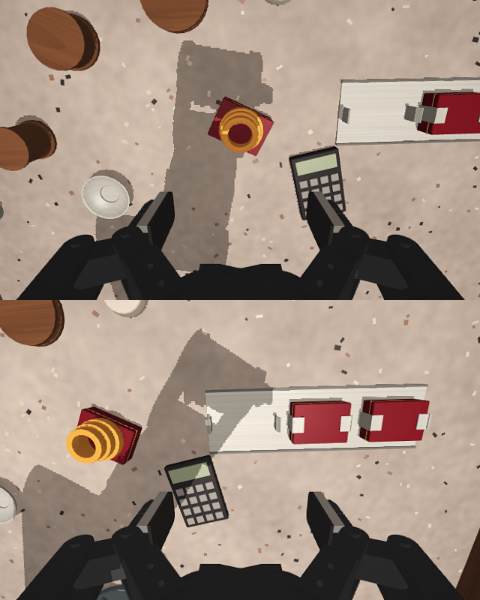

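In the wrist views (each 640 px picture scaled by 0.75), the stack in the upper one is at about (240,125) with the box turned. In the lower one the empty bay lies between the clips at (209,420) and (278,420), with plate corners at (206,390) and (212,453). Next I'll measure the stack, box and plate.

Run:
```python
from h import *
for f in("w0","w1"):
    d=dict(np.load(f"pics/{f}.npz"));T=d["T"];P=cloud(d,T);Z=P[...,2];X,Y=P[...,0],P[...,1]
    h=cv2.cvtColor(d["pixels"],cv2.COLOR_RGB2HSV); near=np.hypot(X-.474,Y+.026)<.09
    amb=(h[...,1]>120)&(h[...,2]>90)&(h[...,0]>8)&(h[...,0]<35)&near
    red=(h[...,1]>120)&((h[...,0]<8)|(h[...,0]>165))
    for lo,z in[(.086,.098),(.07,.082),(.054,.066)]:
        m=near&(abs(Z-z)<.004)&(Z>.05); 
        if m.sum()>10:
            c,_=cv2.minEnclosingCircle((q:=P[m][:,:2]).astype(np.float32)); print(f,"ring z",z,m.sum(),np.median(Z[m]).round(4),np.round(c,4),_)
    m=near&(abs(Z-.034)<.004); q=P[m][:,:2].astype(np.float32); print(" box",m.sum(),np.median(Z[m]),cv2.minAreaRect(q*1000))
    g=(abs(Z-.0)<.012)&(h[...,1]<25)&(Y<-.15)&(h[...,2]>0)&(X>.4)&(X<.58)
    print(" ground z",np.median(Z[(X<.45)&(Y>-.1)]),"plate z",np.median(Z[(abs(X-.49)<.02)&(abs(Y+.25)<.02)]))
    m=(Z>.028)&(Z<.05)&(X>.42)&(X<.56)&(Y<-.13)&(Y>-.5)
    n,l,s,c=cv2.connectedComponentsWithStats(m.astype(np.uint8))
    for k in range(1,n):
        if s[k,4]>15: print("  high",s[k],P[l==k].mean(0).round(4),cv2.minAreaRect((P[l==k][:,:2]*1000).astype(np.float32)))
    w=(h[...,1]<35)&(abs(Z)<.02)&(Y<-.15)&(X<.57)&(X>.42)
    e=cv2.Canny(d["pixels"],60,150)
    for (a,b) in ([(206,90),(212,153)] if f=="w1" else [(341,80),(336,143)]): print("  corner",plane(d,[(a/.75,b/.75)],T,.004).round(4))
```

```text
w0 ring z 0.082 1106 0.0824 [ 0.4728 -0.0271] 0.02600136399269104
w0 ring z 0.066 413 0.0664 [ 0.4731 -0.0274] 0.029913639649748802
 box 1959 0.03454406530909987 ((473.07568359375, -27.96497344970703), (88.31197357177734, 66.05567169189453), 64.28043365478516)
 ground z 0.0005821472026603658 plate z 0.0044492483080364464
  high [ 568  124   72   56 3612] [ 0.496  -0.3644  0.0382] ((495.4232177734375, -371.2242431640625), (64.9794692993164, 86.80860900878906), 2.2374460697174072)
  high [551 143  14  21 185] [ 0.4942 -0.3098  0.0326] ((493.8377990722656, -309.7505187988281), (8.194186210632324, 23.395421981811523), 89.02791595458984)
  high [464 145   4  22  48] [ 0.4911 -0.1979  0.0337] ((490.2403869628906, -198.7303009033203), (24.028566360473633, 6.067117214202881), 1.8491864204406738)
  corner [[ 0.545  -0.1906  0.004 ]]
  corner [[ 0.4386 -0.1956  0.004 ]]
w1 ring z 0.082 1145 0.0822 [ 0.4727 -0.0272] 0.026463277637958527
w1 ring z 0.066 604 0.0662 [ 0.4733 -0.028 ] 0.0302884504199028
 box 1214 0.03431894918278233 ((473.21063232421875, -28.186687469482422), (88.89678192138672, 65.86821746826172), 63.65719223022461)
 ground z 0.0005111364144096131 plate z 0.33037000581250703
  high [ 388  135   84   58 4312] [ 0.4977 -0.3756  0.0386] ((495.9516906738281, -377.1731872558594), (64.80077362060547, 94.32341766357422), 1.9229272603988647)
  high [ 487  134   52   56 2383] [ 0.5006 -0.4738  0.0381] ((498.9830322265625, -475.33544921875), (65.20826721191406, 49.342681884765625), 0.15287232398986816)
  high [369 156   7  21 117] [ 0.494  -0.3106  0.0329] ((493.57037353515625, -310.86810302734375), (24.03571319580078, 6.089449882507324), 2.270253896713257)
  high [274 159   8  21 118] [ 0.4901 -0.1987  0.0329] ((490.09210205078125, -198.77767944335938), (23.670804977416992, 6.129063606262207), 2.495342254638672)
  corner [[ 0.5448 -0.1938  0.004 ]]
  corner [[ 0.4361 -0.1996  0.004 ]]
```

Run:
```python
from cell import r,optics
from h import *
for o in(1.,.9,.76,.66,.56):
    r.set_gripper(o,30); d,T=wrist(r,optics)
    P=cloud(d,np.asarray(d["mount"])).reshape(-1,3); m=(np.asarray(d["depth"]).ravel()>.02)&(P[:,2]<.06)&(abs(P[:,1])<.07)&(abs(P[:,0])<.03)
    q=P[m]; zt=np.percentile(q[:,2],99.8); t=q[q[:,2]>zt-.012]
    print(round(o,2),round(r.current_opening(),3),"n",len(q),"tip z",zt.round(4),q[:,2].max().round(4),"inner gap",t[t[:,1]>0][:,1].min().round(4),t[t[:,1]<0][:,1].max().round(4),"outer",t[:,1].max().round(4),round(r.current_t(),2))
```

```text
1.0 0.998 n 38743 tip z 0.0066 0.0093 inner gap 0.0427 -0.0417 outer 0.057 3.5
0.9 0.897 n 39726 tip z 0.0093 0.0123 inner gap 0.0383 -0.0375 outer 0.0528 3.81
0.76 0.76 n 39099 tip z 0.0127 0.0159 inner gap 0.0325 -0.0315 outer 0.0466 4.13
0.66 0.662 n 38936 tip z 0.0144 0.0177 inner gap 0.0284 -0.0273 outer 0.0421 4.43
0.56 0.559 n 39045 tip z 0.0158 0.0197 inner gap 0.0244 -0.023 outer 0.0382 4.73
```

```bash
cat >> h.py <<'E'
def pick(r,xy,z,pre,psi,sq=30,up=.16):
    q=down(psi); r.set_gripper(pre,sq); r.move_to((*xy,up),q); r.move_linear((*xy,z),vel=.1)
    r.set_gripper(0.3,sq); r.sleep(.2); r.move_linear((*xy,z+.006),vel=.03);r.move_linear((*xy,max(up,.18)),vel=.15)
    print("grip",round(r.current_opening(),3),np.round(r.current_contact_force(),1),round(r.current_t(),1))
def place(r,xy,z,op,psi,up=.18):
    q=down(psi); r.move_to((*xy,up),q); r.move_linear((*xy,z+.012),vel=.12);r.move_linear((*xy,z),vel=.03)
    print("set",np.round(r.current_contact_force(),1)); r.set_gripper(op); r.sleep(.1); r.move_linear((*xy,up),vel=.15)
    print("done",round(r.current_t(),1),np.round(r.current_q(),2))
E
python3 - <<'E'
from cell import r,optics
from h import *
s=np.radians(64)
pick(r,(.4728,-.0272),.066+.021,.8,s)
place(r,(.4455,.3382),.060+.0215,.8,s)
r.move_to((.40,.30,.25),down(s)); d,T=wrist(r,optics); np.savez("pics/w2.npz",T=T,**d); cv2.imwrite("pics/w2.png",d["pixels"][:,:,::-1])
P=cloud(d,T);m=(abs(P[...,2]-.076)<.004)&(np.hypot(P[...,0]-.4455,P[...,1]-.338)<.05);print(m.sum(),cv2.minEnclosingCircle(P[m][:,:2].astype(np.float32)))
E
```

```text
grip 0.581 [ 0.7 -0.5 -1. ] 8.5
set [-2.2 -2.4  7.6]
done 12.5 [ 0.57  0.45  1.7  -0.    0.99  1.02]
1408 ((0.4464465379714966, 0.3380540907382965), 0.026095813140273094)
```

View pics/w2.png

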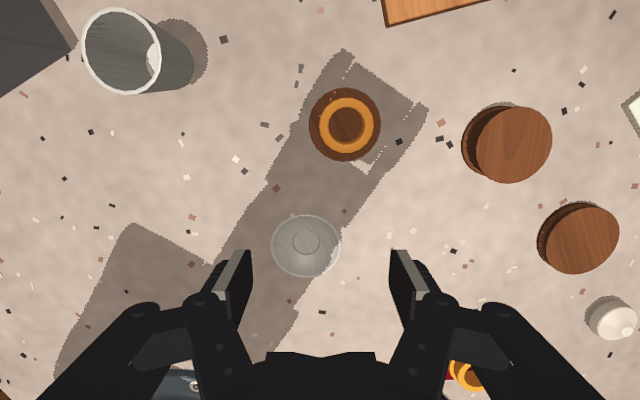

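The small bangle is flat on the tall riser: ring at (345,124), and the fit puts it about 1 mm off centre. Next are the medium and large bangles. I'll re-measure the stack before each pick and take the riser centres from this picture.

```bash
cat >> h.py <<'E'
def circ(d,T,xy,z,rad=.06):
    P=cloud(d,T);m=(abs(P[...,2]-z)<.004)&(np.hypot(P[...,0]-xy[0],P[...,1]-xy[1])<rad)
    c,q=cv2.minEnclosingCircle(P[m][:,:2].astype(np.float32)); print("circ",z,m.sum(),np.round(c,4),round(q,4)); return c
E
python3 - <<'E'
from cell import r,optics
from h import *
s=np.radians(64)
d=dict(np.load("pics/w2.npz"));T=d["T"]
tall=circ(d,T,(.4455,.3382),.06,.05); mid=circ(d,T,(.603,.2358),.04); low=circ(d,T,(.6615,.0692),.02)
assert np.hypot(mid[0]-.603,mid[1]-.2358)<.005
def look(z):
    r.move_to((.45,-.03,.25),down(0)); d,T=wrist(r,optics); return circ(d,T,(.473,-.028),z)
c=look(.066); assert np.hypot(c[0]-.473,c[1]+.028)<.005
pick(r,c,.050+.0195,.9,s); place(r,mid,.040+.0202,.9,s)
c=look(.050); assert np.hypot(c[0]-.473,c[1]+.028)<.005
pick(r,c,.034+.0175,1.,s)
E
```

```text
circ 0.06 2730 [0.4457 0.3373] 0.036
circ 0.04 4702 [0.6031 0.236 ] 0.0433
circ 0.02 3898 [0.6625 0.0687] 0.0493
circ 0.066 1438 [ 0.4729 -0.0272] 0.0301
grip 0.674 [ 0.2  0.2 -0.7] 18.4
set [-2.4 -0.7  4.7]
done 22.5 [ 0.3   0.6   1.45 -0.    1.09  0.75]
circ 0.05 1512 [ 0.4721 -0.0285] 0.0339
grip 0.763 [ 0.1  0.3 -0.5] 28.1
```

Run:
```python
from cell import r,optics
from h import *
s=np.radians(64)
place(r,(.662,.069),.020+.0182,1.,s)
r.move_to((.5,.10,.30),down(0)); d,T=wrist(r,optics); cv2.imwrite("pics/w3.png",d["pixels"][:,:,::-1])
circ(d,T,(.662,.069),.036); circ(d,T,(.603,.236),.056)
r.move_to((.45,-.03,.25),down(0)); d,T=wrist(r,optics); P=cloud(d,T)
m=(abs(P[...,2]-.034)<.005)&(np.hypot(P[...,0]-.473,P[...,1]+.028)<.08); print(m.sum(),cv2.minAreaRect((P[m][:,:2]*1000).astype(np.float32)),r.current_t())
```

```text
set [-2.7  0.4  3.1]
done 32.3 [ 0.03  0.63  1.39 -0.    1.12  0.49]
circ 0.036 1147 [0.6618 0.0687] 0.0338
circ 0.056 1231 [0.6035 0.2355] 0.0304
4612 ((472.06964111328125, -27.484596252441406), (88.23503875732422, 64.20257568359375), 64.57410430908203) 34.1333
```

View pics/w3.png

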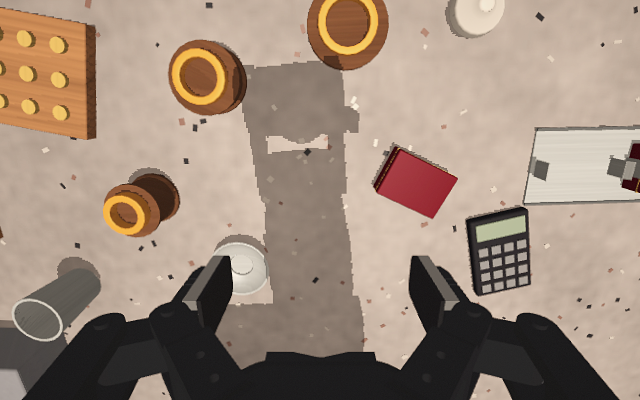

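All three bangles lie concentric on their risers (large at 347,22; medium 198,77; small 127,215) and the box is clear at (417,181). Next I'll move the box.

Run:
```python
from cell import r,optics
from h import *
pick(r,(.4721,-.0275),.028,1.,np.radians(64.57),sq=45)
place(r,(.4919,-.2546),.028+.0048,1.,np.radians(91.8))
r.move_to((.43,-.25,.27),down(0)); d,T=wrist(r,optics); cv2.imwrite("pics/w4.png",d["pixels"][:,:,::-1]); P=cloud(d,T)
m=(abs(P[...,2]-.038)<.003)&(abs(P[...,0]-.492)<.06)&(abs(P[...,1]+.2546)<.052); print(m.sum(),np.percentile(P[m][:,2],[2,50,98]),cv2.minAreaRect((P[m][:,:2]*1000).astype(np.float32)))
r.move_to((.45,-.1,.32),down(0))
d=optics.get_image("scene"); cv2.imwrite("pics/s4.png",d["pixels"][:,:,::-1]); print(r.current_t())
```

```text
grip 0.742 [ 0.5  0.2 -1.8] 38.9
set [-1.4  0.8  0.5]
done 43.2 [-0.56  0.45  1.71  0.    0.99 -0.59]
4691 [0.03679873 0.03850201 0.04008755] ((492.0436096191406, -254.75926208496094), (64.44568634033203, 88.34187316894531), 1.757104516029358)
45.3583
```

View pics/w4.png

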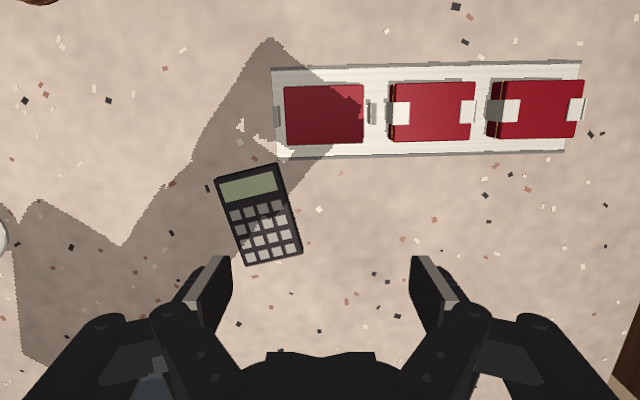

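View pics/s4.png

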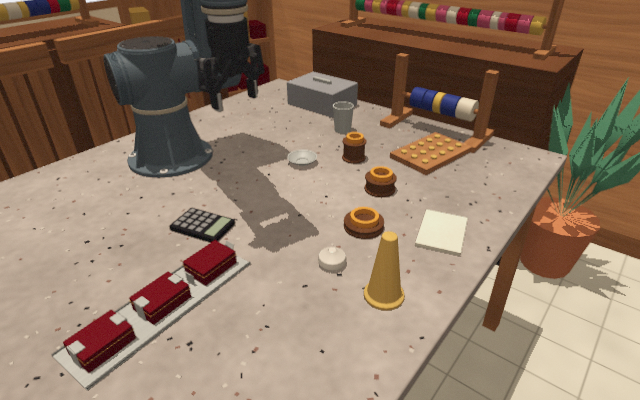

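The wrist view shows the box centred between the clips at (324,115), and the scene view shows all three bangles flat and the holder still at (332,258). I'll hand in now.

```bash
python3 -c "
from cell import r
r.sleep(.5); r.hand_in(); print(r.current_t())"
```

```text
the job is handed in; nothing more can be done
the job is handed in; nothing more can be done
```

The job is handed in: the three bangles are on their risers and the maroon box is in the rack's empty bay. It took about 46 s of the 106 s allowed. No verdict is reported, so these are my own last measurements:

| Item | Place | Off centre | Limit |
|---|---|---|---|
| Small bangle | tall riser | about 1 mm | 12 mm |
| Medium bangle | middle riser | under 1 mm | 12 mm |
| Large bangle | low riser | under 1 mm | 12 mm |
| Maroon box | rack's empty bay | under 1 mm | 15 mm |

- **Box:** its top is 38.5 mm above the counter against 38 mm expected, and its turn from the rack's line is below 0.01 rad, so it lies flat and square.
- **Bangles:** all three look flat in the last wrist and scene pictures. I did not compute their tilt as a number.
- **Incense holder:** it is at the same pixel in the scene picture before and after. I checked that by eye only.
- **Disagreements:** none of the checks failed. The overhead and wrist cameras differed by about 1 mm on the riser centres.

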